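Clear the bench scale and zero it

TASK

The weighed casting flask is still on the pan of the bench scale: lift it off and stand it gently, upright and wholly on the wooden tool board, in the free space there, without touching or shifting any of the things on the board or the file on the bench. Then, with the pan empty, zero the scale: press its long flat key with the fingertips until it gives, keep it down for one second and let go. Press with care, as more than 20 N ruins the key, and do not press the small round power key.

Things in the scene. Friction and masses are not known exactly. Their poses are not given: they have to be found in the camera images.
- scale: Grey bench scale, fixed, 230 mm deep (x) by 180 mm wide (y) by 76 mm high to the top of its square steel pan. Its feet are screwed out by a different amount each time, so it stands 4 to 14 mm above the bench. Its own x axis points from the control panel towards the back; the sloping control panel is at its -x end (towards the robot, within its yaw). The origin is level with the underside of the housing, 35 mm on the panel side of the housing's middle.
- pan (a point): Middle of the top face of the scale's flat steel pan, 145 mm by 150 mm; axes as the scale's.
- zero_key_seat (a point): Point on the panel's surface under the middle of the zero key, a flat grey oblong key 62 mm long (y, across the scale) by 24 mm (x, up the slope), at the right of the panel's lower edge seen from the front. z points straight out of the panel, which slopes at 22 degrees. The key's face stands 3.5 to 8.5 mm proud along z, differing each time and not given: feel for it.
- zero_key (a joint): Travel of the zero key into the panel in m: 0 at rest, 0.0025 fully down. It does not yield below 4 N, is fully down at 8 N and springs back when let go. It counts as pressed beyond 0.0014 (about 6.3 N); at 0.0025 it meets a rigid stop.
- power_key_top (a point): Middle of the face of the round power key, 22 mm across, 3.5 mm proud, on the left of the same panel, 105 mm from the zero key. Not to be pressed.
- power_key (a joint): Travel of the power key in m, 0 at rest; same spring as the zero key.
- flask_center (a point): Centre, half-way up, of the casting flask: a plain upright steel cylinder 50 mm in diameter and 100 mm tall with white plaster in its top face, 0.35 to 0.7 kg; z axis up along it. It stands on the scale's pan.
- flask: The same flask; origin at the centre of its underside, 50 mm below its centre.
- board: Dark wooden tool board lying fixed on the bench, 300 mm (its x) by 200 mm (its y) by 12 mm thick; the origin is at the centre of its underside, its top 12 mm above. Five things stand on it, roughly in two rows of three places 94 mm apart along x and 98 mm apart along y; one of the six places is free, a different one each time.
- dapping_block: Square steel block with round hollows, 56 by 56 by 42 mm high, on the board; origin at the centre of its underside.
- bench_block: Round steel block on a rubber foot, 66 mm in diameter, 28 mm high, on the board; origin at the centre of its underside.
- tin: Round lidded aluminium tin, 64 mm in diameter, 38 mm high, on the board; origin at the centre of its underside.
- wooden_box: Light wooden box with a lid, 66 (x) by 52 (y) by 36 mm high, on the board; origin at the centre of its underside.
- dish: White ceramic bowl, 66 mm across the rim, 32 mm high, on the board; origin at the centre of its underside.
- file: File with a blue handle, 190 mm long, 22 mm high, lying on the bench between the scale and the board; origin near its middle on the bench, x along it.

How it is judged (in metres and radians):
On the way, in this order (a step that is already met when the one before it is completed fails the run):
1. the flask stands upright, released and at rest, on the tool board (x of flask_center in the frame of board between -0.127 and 0.127 m and y of flask_center in the frame of board between -0.077 and 0.077 m and z of flask_center in the frame of board between 0.058 and 0.066 m and angle between flask_center's own z axis and vertical below 0.08 rad and contact force between flask and the fingers below 0.05 N and linear speed of flask below 0.02 m/s), for 0.2 s.
2. with the pan empty, the zero key is held pressed by the fingers for 0.6 s (value of joint zero_key above 0.0014 m and contact force between zero_key and the fingers above 3 N and x of flask_center in the frame of board between -0.127 and 0.127 m and y of flask_center in the frame of board between -0.077 and 0.077 m and z of flask_center in the frame of board between 0.058 and 0.066 m and angle between flask_center's own z axis and vertical below 0.08 rad and contact force between flask and the fingers below 0.05 N), for 0.6 s.
At the end, for the whole second after the job is handed in: The flask stands upright (within 0.08 rad), released and at rest on the board's top with its whole foot on the board (centre at least 23 mm inside every edge); the zero key has sprung back (under 0.6 mm); the five things on the board and the file are within 12 mm of where they began (all of step 1 and value of joint zero_key below 0.0006 m and distance of each of dapping_block, bench_block, tin, wooden_box, dish, file from where it was at the start of the episode below 0.012 m); the robot touches nothing.
It fails at once if the zero key is pressed with more than 20 N (contact force between zero_key and anything else above 20 N).
It fails at once if the power key is pressed in (value of joint power_key above 0.001 m).
It fails at once if the flask touches a thing on the board (contact force between flask and dapping_block above 0.2 N or contact force between flask and bench_block above 0.2 N or contact force between flask and tin above 0.2 N or contact force between flask and wooden_box above 0.2 N or contact force between flask and dish above 0.2 N).
It fails at once if a thing on the board or the file is shifted by more than 12 mm (distance of any of dapping_block, bench_block, tin, wooden_box, dish, file from where it was at the start of the episode above 0.012 m).
It fails at once if the flask is dropped on the board (faster than 0.4 m/s at 8 mm or less above its top) (z of flask_center in the frame of board below 0.07 m and linear speed of flask above 0.4 m/s).
It also fails if it takes over 56 s, if anything falls off the work surface, if the arm or the gripper's body presses on something with over 40 N, if the wrist force passes 120 N, or if a joint passes its speed limit or range.

ROBOT

A 6-joint arm with a two-finger parallel gripper is mounted at the origin on the work surface. World frame = base frame: x ahead of the robot, y to its left, z up, the work surface at z = 0. Lengths are in m, angles in degrees, forces in N, time in s.
With the tool pointing down it reaches from about 0.4 to 0.825 m from the base axis. Payload 7 kg.
Tool frame: the origin (TCP) lies midway between the tips of the shut fingers; the grasp point (between the pads) lies 19 mm behind it; z points along the fingers, y is the line along which they close (so a half turn about z gives the same grasp; the last joint's range is limited). The gripper opens to 88 mm and grips with 3 to 60 N. Pads are 19 mm wide; open, the fingers measure 130 mm over their backs; the gripper's body (78 mm by 193 mm) begins 47 mm behind the grasp point.
Start: joints at [-54.425, 20.546, 0.682, 0, -70.136, -16.507], TCP at [0.22, -0.638, 0.227] pointing down, gripper open.
Joint ranges: [-176.03, 176.03], [-82.01, 121.73], [-58.28, 71.71], [-173.87, 95.51], [-174.79, -0.11], [-173.66, 173.66]. Speed limits (degrees/s): [136.94, 136.94, 172.46, 180, 180, 180].

INTERFACE

Orientations are given as [roll, pitch, yaw] about the fixed x, y, z axes, in that order (R = Rz(yaw) Ry(pitch) Rx(roll)).
In Python, from plant import ctrl, viewer, close_job gives the robot as it stands. The module is installed in compiled form; this text tells all that it offers.
- The arm moves only by the tool step_arm, never from a script. Its argument "moves" is a list that holds one entry, the list of rows, each a list of 5 numbers: the shift along the world's x, y, z in cm, then the turn about the world's z in rad, then the finger opening in cm, from 0 to 8.76. In form: [[[tx, ty, tz, twist, grip], ...]]. A call has 1 to 10 rows; each row shifts and turns the commanded pose from where the row before left it; what a row does not reach is not made up. A row lasts 1/10 s, in which the tool goes at most 50 mm and 8.59 degrees, less where a joint would pass 70% of its speed; a pose out of reach is approached as far as the arm can. A call with a gripper value outside its range is refused whole. The fingers move at their own pace and stop on an object; the grip force is fixed at half the most. Time passes only in rows, so rows that do not move let the fingers close. It gives the time, the measured TCP pose, the force, the opening and the grip force at its end, in the units of the state.
- ctrl.get_obs(): the state, without advancing time (a new reading comes with each control period).
- viewer.snapshot(name): name is "side" or "top" or "wrist"; returns (picture, depth): 384x512x3 uint8, blue, green, red; 384x512 float32, m along the optical axis (not along the pixel's ray), 0 where there is no reading.
- viewer.camera_info(name): a dict with "camera_matrix" (3x3 intrinsics, pixels), "eye" and "orientation" of the camera in the world. Camera axes: x right, y down, z forward; pixel columns grow to the right and rows downward; lengths in m; the calibration is good to about 2 mm. A picture is of the moment at which its call begins: read the wrist's pose just before it. camera_info takes no time and is no camera call; for the wrist camera it gives the pose at the moment of the call.
- close_job(): hands the job in; it is judged then, once.
The state is a dict: "clock": time; "joint_pos": joint angles; "qvel": joint speeds; "tau": joint torques, N m; "tool_pos": TCP position; "orientation": TCP orientation; "force": force on the tool from outside, world axes, zero at the start; "moment": the same for the moment, N m; "opening": finger opening in m; "gripper_force": force on a finger pad.
Only numpy, scipy, OpenCV 4.12 (cv2) and the standard library are available. Lean on these libraries where they do the work, as an engineer would, in place of code of your own. Each camera call takes 0.05 s, during which the arm holds its last target. There are 200 camera calls.

## Working session

There is one attempt and no reset: what is moved stays moved. The work goes in short steps, Python scripts to look and compute and a tool call to move; the robot and the scene stay as the last step left them, time stands still between calls to the robot, and variables do not carry over. Pictures are saved under pics/ and viewed, at most 10 in all, crops included, and the job is handed in when it is done.

Besides the shell and the picture viewer there is one more tool, called after "Request:" in YAML: its name, and indented under it one key for each argument. step_arm: Moves the arm, as the interface text tells. Its arguments: {"type":"object","properties":{"moves":{"type":"array","items":{"type":"array","items":{"type":"array","items":{"type":"number"}}}}},"required":["moves"]}

```bash
mkdir -p pics; python3 - <<'E'
from plant import ctrl, viewer
import cv2, numpy as np
for n in("top","side"):
    p,d=viewer.snapshot(n); i=viewer.camera_info(n)
    np.savez(f"{n}.npz",p=p,d=d,K=i["camera_matrix"],eye=i["eye"],o=np.array(i["orientation"]))
    cv2.imwrite(f"pics/{n}.png",p); print(n,i)
print(ctrl.get_obs())
E
```

```text
top {'camera_matrix': array([[402.45596608,   0.        , 256.00668697],
       [  0.        , 402.45596608, 183.78647123],
       [  0.        ,   0.        ,   1.        ]]), 'eye': array([0.44534476, 0.01012612, 0.98671563]), 'orientation': array([-174.73237745,   -1.27884795,  -89.43218911])}
side {'camera_matrix': array([[360.45491791,   0.        , 243.29176316],
       [  0.        , 360.45491791, 197.14494557],
       [  0.        ,   0.        ,   1.        ]]), 'eye': array([0.31480792, 0.69330372, 0.68749248]), 'orientation': array([-128.56241886,    0.91091616, -161.67394196])}
{'clock': 0.1, 'joint_pos': array([-5.44267377e+01,  2.05863736e+01,  6.40453192e-01, -1.75973943e-02,
       -7.01356506e+01, -1.65076160e+01]), 'qvel': array([ 0.03196189, -0.1463539 ,  0.12291722, -0.01084719,  0.02051058,
        0.07971587]), 'tau': array([-9.79486613e-04, -5.84163272e+01,  2.93751347e+01,  7.01542094e+00,
        1.02293550e-02, -6.78629112e-05]), 'tool_pos': array([ 0.2203363 , -0.63757697,  0.22573848]), 'orientation': array([ 1.79917090e+02, -7.31805846e-03, -1.60940340e+02]), 'force': array([ 0.31939284, -0.90383635,  0.53575147]), 'moment': array([-0.01499666,  0.01500885,  0.00476786]), 'gripper_force': 0.0, 'opening': 0.0878767806429335}
```

View pics/top.png

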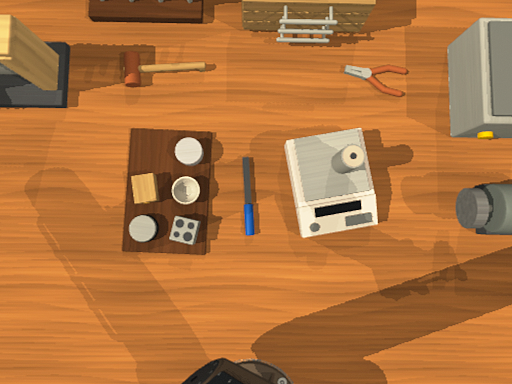

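View pics/side.png

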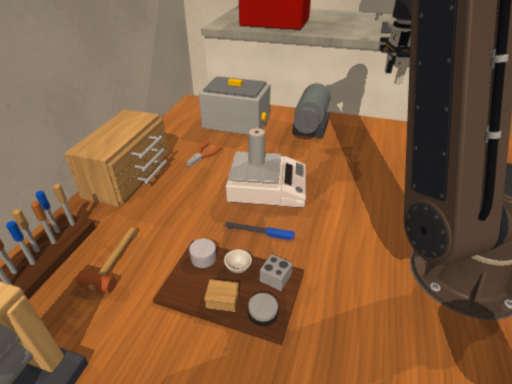

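The top view shows the flask top at about (352,156), the zero key at (358,218) and the power key at (315,227). The board spans about (123..213, 128..254), and its far-left place, around (150,150), is free. The side view agrees.

```bash
cat >h.py <<'E'
import numpy as np, cv2
from scipy.spatial.transform import Rotation as R
def load(n): 
    z=np.load(n+".npz"); return z["p"],z["d"],z["K"],z["eye"],R.from_euler("xyz",z["o"],degrees=True).as_matrix()
def cloud(d,K,eye,Rm):
    v,u=np.indices(d.shape); r=np.stack([(u-K[0,2])/K[0,0],(v-K[1,2])/K[1,1],np.ones(d.shape)],-1)
    return (r*d[...,None])@Rm.T+eye
def ray(px,z,K,eye,Rm):
    r=Rm@np.array([(px[0]-K[0,2])/K[0,0],(px[1]-K[1,2])/K[1,1],1]); return eye+r*(z-eye[2])/r[2]
def blobs(mask,amin=30):
    n,l,s,c=cv2.connectedComponentsWithStats(mask.astype(np.uint8)); return [(l==i) for i in range(1,n) if s[i,4]>amin]
E
python3 - <<'E'
from h import *
p,d,K,eye,Rm=load("top"); W=cloud(d,K,eye,Rm); np.set_printoptions(precision=4,suppress=True)
v,u=np.indices(d.shape)
print("bench z",np.median(W[280:330,100:250,2]))
# flask top
f=(W[...,2]>.14)&(u>320)&(u<385)&(v>130)&(v<190)
P=W[f]; top=P[P[:,2]>np.median(P[:,2])-.01]; print("flask",f.sum(),np.median(top[:,2]),(top.min(0)+top.max(0))/2,np.ptp(top,axis=0))
# pan
m=(u>280)&(u<385)&(v>125)&(v<205)&(W[...,2]>.07)&(W[...,2]<.1)
print("z hist",np.histogram(W[m][:,2],bins=15))
zt=np.median(W[m][:,2]); q=m&(abs(W[...,2]-zt)<.003)
c=np.array([ray((a,b),zt,K,eye,Rm)[:2] for b,a in np.argwhere(q)]);print("pan rect",cv2.minAreaRect(c.astype(np.float32)*1000),zt)
# board top
bm=(u>110)&(u<225)&(v>115)&(v<265)&(W[...,2]>.007)
c=W[bm][:,:2]; print("board",cv2.minAreaRect((c*1000).astype(np.float32)))
for b in blobs(bm&(W[...,2]>.022)):
    P=W[b]; t=P[P[:,2]>P[:,2].max()-.008]; print("obj",b.sum(),t.mean(0),"min",P.min(0),"max",P.max(0), np.argwhere(b).mean(0))
# scale panel
hsv=cv2.cvtColor(p,cv2.COLOR_BGR2HSV)
for (a,b) in [(358,218),(315,227),(337,209),(345,230),(300,215)]: print((a,b),p[b,a],W[b,a])
im=cv2.resize(p[120:245,275:390],None,fx=5,fy=5,interpolation=cv2.INTER_CUBIC);cv2.imwrite("pics/scale.png",im)
E
```

```text
bench z -3.020902816508464e-05
flask 606 0.18521222321070963 [ 0.5243 -0.1091  0.5807] [0.1579 0.2384 0.812 ]
z hist (array([ 188,   22,    0,    0,    5,   80,  645, 1557,  968,  172,   16,
          4,    5,    5,    5]), array([0.07  , 0.0719, 0.0738, 0.0757, 0.0777, 0.0796, 0.0815, 0.0834,
       0.0853, 0.0872, 0.0891, 0.091 , 0.0929, 0.0949, 0.0968, 0.0987]))
pan rect ((575.5718383789062, -180.52044677734375), (144.67276000976562, 149.7235870361328), 10.513154983520508) 0.08455077029274338
board ((516.2481689453125, 155.63995361328125), (295.8099670410156, 299.8570251464844), 87.99539184570312)
obj 605 [0.4453 0.0101 0.9867] min [0.4453 0.0101 0.022 ] max [0.6413 0.1812 0.9867] [150.6231 188.9835]
obj 692 [0.4453 0.0101 0.9867] min [0.4453 0.0101 0.0223] max [0.5549 0.2798 0.9867] [187.8425 144.8425]
obj 451 [0.5174 0.1557 0.0433] min [0.4854 0.1231 0.022 ] max [0.5491 0.1867 0.048 ] [189.3947 185.5366]
obj 638 [0.4453 0.0101 0.9867] min [0.3958 0.0101 0.022 ] max [0.4592 0.2825 0.9867] [227.7179 143.8009]
obj 640 [0.4453 0.0101 0.9867] min [0.3913 0.0101 0.0223] max [0.4552 0.1864 0.9867] [229.6219 184.8266]
(358, 218) [ 99 111 113] [ 0.4546 -0.2478  0.0531]
(315, 227) [ 97 110 112] [ 0.4328 -0.1479  0.0501]
(337, 209) [23 24 24] [ 0.4747 -0.1969  0.0622]
(345, 230) [ 97 135 187] [ 0.4256 -0.2296  0.0019]
(300, 215) [206 235 248] [ 0.46   -0.1115  0.062 ]
```

View pics/scale.png

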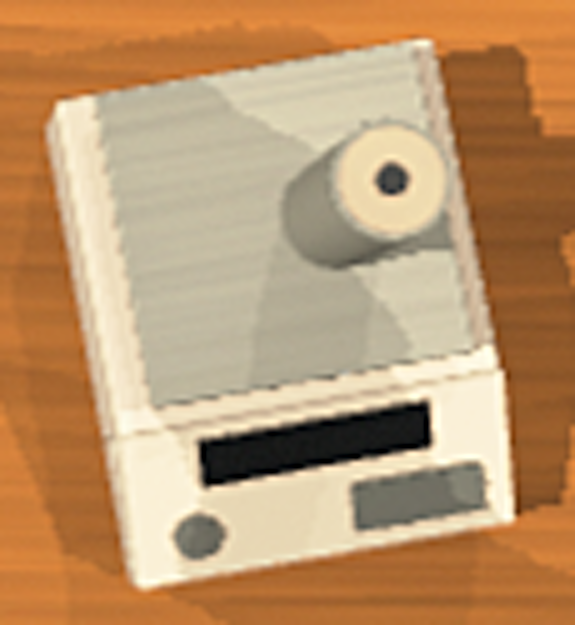

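The crop confirms the layout: the flask top centre is at full-image (353.4,156), the zero key centre at (358.6,219.2) and the power key at (315,227). I'll mask out the invalid depth and refine the numbers.

```bash
python3 - <<'E'
from h import *
p,d,K,eye,Rm=load("top"); W=cloud(d,K,eye,Rm); W[d<=0]=0; np.set_printoptions(precision=4,suppress=True)
v,u=np.indices(d.shape)
print("flask ray",ray((353.4,156),.1845,K,eye,Rm))
P=W[(W[...,2]>.178)&(W[...,2]<.195)&(u>320)&(u<385)&(v>130)&(v<190)]; print("flask depth",len(P),(P.min(0)+P.max(0))/2,np.ptp(P,axis=0))
bm=(u>110)&(u<225)&(v>115)&(v<265)&(W[...,2]>.007)
k=cv2.morphologyEx(bm.astype(np.uint8),cv2.MORPH_CLOSE,np.ones((9,9)))
c=W[bm&(W[...,2]<.018)][:,:2]; r=cv2.minAreaRect((c*1000).astype(np.float32)); print("board",r)
for b in blobs(bm&(W[...,2]>.022)):
    P=W[b]; h=np.percentile(P[:,2],95); t=P[P[:,2]>h-.008]; print("obj",b.sum(),"h",h,"c",(t.min(0)+t.max(0))[:2]/2,"min",P.min(0),"max",P.max(0))
# file
fm=(u>235)&(u<262)&(v>150)&(v<240)&(W[...,2]>.006)
print("file",W[fm].min(0),W[fm].max(0))
# panel
g=cv2.cvtColor(p,cv2.COLOR_BGR2GRAY)
pm=(u>295)&(u<378)&(v>196)&(v<238)&(W[...,2]>.02)&(W[...,2]<.08)
for b in blobs(pm&(g<140)&(g>60),20):
    P=W[b]; pts=np.array([ray((a,e),P[:,2].mean(),K,eye,Rm)[:2]*1000 for e,a in np.argwhere(b)]).astype(np.float32)
    print("key",b.sum(),P.mean(0),np.argwhere(b).mean(0)[::-1],cv2.minAreaRect(pts))
w=pm&(g>190); A=W[w]; A=A[(A[:,2]<.072)]
S=np.c_[A[:,:2],np.ones(len(A))]; s=np.linalg.lstsq(S,A[:,2],rcond=None)[0]; print("plane",s,np.degrees(np.arctan(np.hypot(*s[:2]))))
print("local normal heights of zero key:", (W[219,358]-np.array([0,0,s@[*W[219,358,:2],1]]))[2])
E
```

```text
flask ray [ 0.5784 -0.2039  0.1845]
flask depth 479 [ 0.579  -0.2035  0.1839] [0.0485 0.0495 0.0115]
board ((517.8848876953125, 203.22955322265625), (200.50245666503906, 300.04351806640625), 88.07861328125)
obj 603 h 0.05243870773947108 c [0.6099 0.1495] min [0.5786 0.1178 0.022 ] max [0.6413 0.1812 0.0545]
obj 689 h 0.05040021113139155 c [0.5194 0.2504] min [0.4841 0.2209 0.0223] max [0.5549 0.2798 0.0521]
obj 451 h 0.04544490165278653 c [0.5172 0.1549] min [0.4854 0.1231 0.022 ] max [0.5491 0.1867 0.048 ]
obj 634 h 0.04254847602982648 c [0.4266 0.2525] min [0.3958 0.2202 0.022 ] max [0.4592 0.2825 0.0444]
obj 638 h 0.056654702761372376 c [0.4232 0.1545] min [0.3913 0.1216 0.0223] max [0.4552 0.1864 0.0586]
file [ 0.414  -0.0129  0.0069] [0.6012 0.0217 0.0261]
key 246 [ 0.4525 -0.2481  0.0531] [358.126  218.8984] ((452.6360778808594, -248.52212524414062), (22.283905029296875, 62.16509246826172), 10.765607833862305)
key 66 [ 0.433  -0.1463  0.0517] [314.4091 226.9242] ((432.8045349121094, -146.51596069335938), (17.89847183227539, 21.440277099609375), 44.96382141113281)
plane [ 0.3491  0.0418 -0.0982] 19.36941361287637
local normal heights of zero key: 0.0036301631177055316
```

Request:
step_arm:
  moves:
    - [[2.5,3.0,0,-0.0148,8.7],[2.5,3.0,0,-0.0148,8.7],[2.5,3.0,0,-0.0148,8.7],[2.5,3.0,0,-0.0148,8.7],[2.5,3.0,0,-0.0148,8.7],[2.5,3.0,0,-0.0148,8.7],[2.5,3.0,0,-0.0148,8.7],[2.5,3.0,0,-0.0148,8.7],[2.5,3.0,0,-0.0148,8.7],[2.5,3.0,0,-0.0148,8.7]]

```text
clock: 1.1
tool_pos: [0.4711, -0.3364, 0.2263]
orientation: [180.0, -0.0, -169.4]
force: [0.3, -0.1, 0.0]
opening: 0.0871
gripper_force: 0.0
```

Request:
step_arm:
  moves:
    - [[2.7,3.3,0,0,8.7],[2.7,3.3,0,0,8.7],[2.7,3.3,0,0,8.7],[2.5,3.3,0,0,8.7],[0,0,0,0,8.7],[0,0,0,0,8.7],[0,0,0,0,8.7]]

```text
clock: 1.8
tool_pos: [0.5759, -0.2062, 0.2263]
orientation: [180.0, -0.0, -169.4]
force: [-0.4, -0.2, 0.1]
opening: 0.0871
gripper_force: 0.0
```

```bash
python3 - <<'E'
from plant import ctrl, viewer
import cv2
print(ctrl.get_obs()["tool_pos"]); p,d=viewer.snapshot("wrist"); cv2.imwrite("pics/w1.png",p)
E
```

```text
[ 0.57594611 -0.20623483  0.22626902]
```

View pics/w1.png

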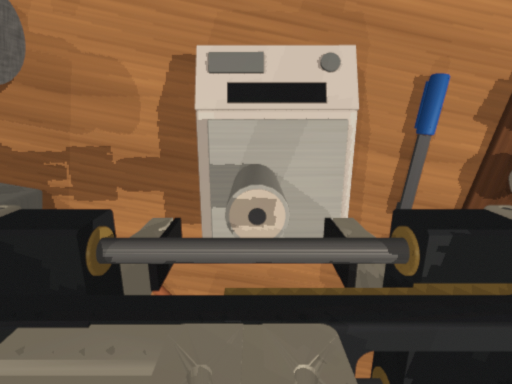

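The wrist view shows the flask top at (257,215), centred between the fingers, with the keys at (236,62) and (330,62). Next is a small correction, then I descend and close.

Request:
step_arm:
  moves:
    - [[0.3,0.25,-1.5,0,8.7],[0,0,-2,0,8.7],[0,0,-2,0,8.7],[0,0,-1.5,0,8.7],[0,0,-1.5,0,8.7],[0,0,0,0,8.7],[0,0,0,0,6],[0,0,0,0,4],[0,0,0,0,4],[0,0,0,0,4]]

```text
clock: 2.85
tool_pos: [0.5798, -0.2035, 0.1423]
orientation: [-180.0, 0.1, -169.4]
force: [-0.7, -0.5, 0.7]
opening: 0.0609
gripper_force: 0.0
```

Request:
step_arm:
  moves:
    - [[0,0,0,0,4],[0,0,0,0,4],[0,0,0,0,4],[0,0,0,0,4]]

```text
clock: 3.25
tool_pos: [0.5797, -0.2033, 0.1419]
orientation: [-180.0, 0.0, -169.4]
force: [-0.2, 3.5, 3.5]
opening: 0.0495
gripper_force: 30.0
```

Request:
step_arm:
  moves:
    - [[0,0,0.5,0,4],[0,0,1.5,0,4],[0,0,2,0,4],[0,1,1,0,4],[0.1,2.5,0,0,4],[0.4,4,0,0,4],[0.4,4,0,0,4],[0.4,4,0,0,4],[0.4,4,0,0,4],[0.4,4,0,0,4]]

```text
clock: 4.25
tool_pos: [0.5995, 0.0335, 0.1908]
orientation: [180.0, -0.1, -169.4]
force: [0.9, -0.2, -5.6]
opening: 0.0496
gripper_force: 29.9
```

Request:
step_arm:
  moves:
    - [[0.4,4,0,0,4],[0.4,4,0,0,4],[0.4,4,0,0,4],[0.4,4,0,0,4],[0.3,3.5,0,0,4],[0.1,1.7,0,0,4],[0,0.7,0,0,4],[0,0,0,0,4],[0,0,0,0,4],[0,0,0,0,4]]

```text
clock: 5.25
tool_pos: [0.6204, 0.2493, 0.1916]
orientation: [-180.0, -0.0, -169.5]
force: [0.2, -0.7, -5.0]
opening: 0.0498
gripper_force: 29.9
```

```bash
python3 - <<'E'
from plant import ctrl, viewer
import cv2
o=ctrl.get_obs();print(o["tool_pos"],o["opening"],o["force"]); p,d=viewer.snapshot("top"); cv2.imwrite("pics/t2.png",cv2.resize(p[100:270,90:290],None,fx=3,fy=3))
E
```

```text
[0.62038465 0.24928273 0.19158369] 0.04975722747379202 [ 0.18964727 -0.74554031 -5.03370272]
```

View pics/t2.png

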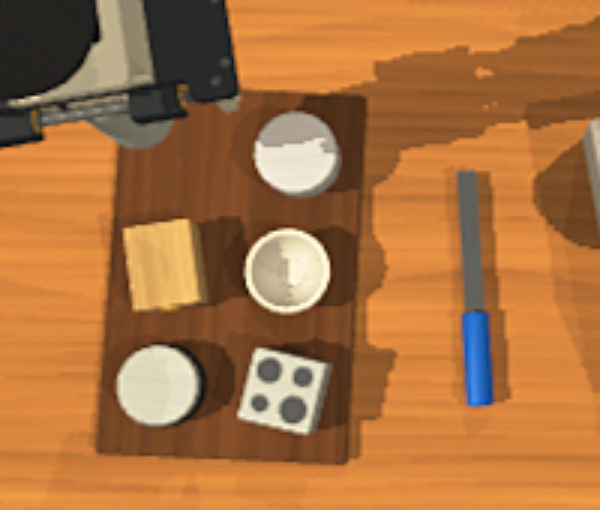

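The carried flask hangs over the free far-left place, and the tin, bowl and box are clear of it. It needs to go down 12.2 cm, slowly at the end.

Request:
step_arm:
  moves:
    - [[-0.4,0,-1,0,4],[0,0,-2,0,4],[0,0,-2,0,4],[0,0,-2,0,4],[0,0,-2,0,4],[0,0,-1,0,4],[0,0,-1,0,4],[0,0,-0.5,0,4],[0,0,-0.3,0,4],[0,0,0,0,4]]

```text
clock: 6.3
tool_pos: [0.6166, 0.2506, 0.0737]
orientation: [180.0, 0.0, -169.4]
force: [-0.5, 0.8, -5.0]
opening: 0.0496
gripper_force: 29.9
```

Request:
step_arm:
  moves:
    - [[0,0,-0.1,0,4],[0,0,-0.1,0,4],[0,0,0,0,4],[0,0,0,0,4]]

```text
clock: 6.7
tool_pos: [0.6166, 0.2506, 0.0718]
orientation: [180.0, 0.0, -169.4]
force: [0.5, -0.0, -5.1]
opening: 0.0495
gripper_force: 29.9
```

Not in contact yet, so I'll keep lowering in small steps.

Request:
step_arm:
  moves:
    - [[0,0,-0.1,0,4],[0,0,-0.05,0,4],[0,0,-0.05,0,4],[0,0,0,0,4],[0,0,0,0,4]]

```text
clock: 7.2
tool_pos: [0.6165, 0.2505, 0.0695]
orientation: [-180.0, -0.0, -169.4]
force: [0.5, -0.1, -5.4]
opening: 0.0496
gripper_force: 29.9
```

Request:
step_arm:
  moves:
    - [[0,0,-0.05,0,4],[0,0,-0.05,0,4],[0,0,0,0,4],[0,0,0,0,4]]

```text
clock: 7.6
tool_pos: [0.6167, 0.2506, 0.0692]
orientation: [180.0, 0.0, -169.4]
force: [-1.7, 0.3, 1.7]
opening: 0.0497
gripper_force: 29.9
```

The force shows the flask has landed on the board (up from -5.4 to +1.7 N). I'll open, then rise.

Request:
step_arm:
  moves:
    - [[0,0,0,0,5.5],[0,0,0,0,6.5],[0,0,0,0,8],[0,0,0,0,8.7],[0,0,0,0,8.7],[0,0,0,0,8.7],[0,0,0,0,8.7],[0,0,0.5,0,8.7],[0,0,1.5,0,8.7],[0,0,2,0,8.7]]

```text
clock: 8.6
tool_pos: [0.6162, 0.2503, 0.1092]
orientation: [-180.0, -0.1, -169.4]
force: [0.2, -0.4, -0.1]
opening: 0.0867
gripper_force: 0.0
```

Request:
step_arm:
  moves:
    - [[0,0,3,0,8.7],[0,0,3,0,8.7],[0,0,2,0,8.7],[-0.5,-2,0,0,4],[-1.5,-4,0,0,2],[-1.5,-4,0,0,0],[-1.5,-4,0,0,0],[-1.5,-4,0,0,0],[-1.5,-4,0,0,0],[-1.5,-4,0,0,0]]

```text
clock: 9.6
tool_pos: [0.5201, -0.0114, 0.1891]
orientation: [180.0, 0.0, -169.4]
force: [1.6, -0.5, 0.0]
opening: 0.0368
gripper_force: 0.0
```

```bash
python3 - <<'E'
from plant import ctrl, viewer
from h import *
import cv2
o=ctrl.get_obs();print(o["tool_pos"],o["opening"],o["force"]); p,d=viewer.snapshot("top"); cv2.imwrite("pics/t3.png",cv2.resize(p[100:270,90:390],None,fx=2,fy=2))
_,_,K,eye,Rm=load("top"); W=cloud(d,K,eye,Rm); W[d<=0]=0; v,u=np.indices(d.shape)
m=(u>110)&(u<225)&(v>90)&(v<265)
P=W[m&(W[...,2]>.1)&(W[...,2]<.12)&(u<175)&(v<180)]; print("flask",len(P),(P.min(0)+P.max(0))/2,np.ptp(P,axis=0))
for b in blobs(m&(W[...,2]>.022)):
    P=W[b]; h=np.percentile(P[:,2],95); t=P[P[:,2]>h-.008]; print("obj",b.sum(),h,(t.min(0)+t.max(0))[:2]/2)
E
```

```text
[ 0.52011429 -0.01136007  0.18914306] 0.03684582353428189 [ 1.568985   -0.46380813  0.02437764]
flask 321 [0.62115435 0.24887292 0.10973817] [0.03780272 0.04942592 0.01417925]
obj 12446 0.628137532539301 [0.47186492 0.08194787]
```

View pics/t3.png

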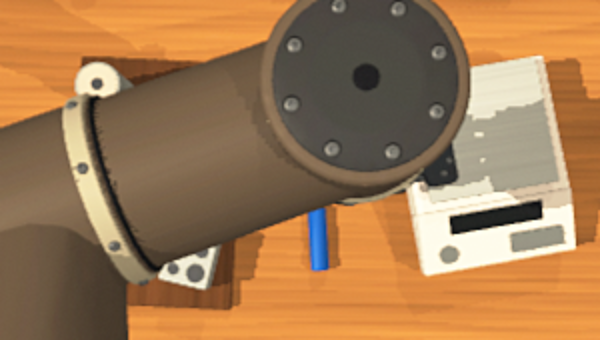

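The flask stands on the board, its top at (97,80) in the crop; the pan is clear and the zero key is at (537,238). Moving over the key now.

Request:
step_arm:
  moves:
    - [[-1.2,-4,0,0,0],[-1.2,-4,0,0,0],[-1.2,-4,0,0,0],[-1.2,-4,0,0,0],[-1.2,-4,0,0,0],[-1,-2.5,0,0,0],[-0.4,-1,0,0,0],[0,0,0,0,0],[0,0,0,0,0],[0,0,0,0,0]]

```text
clock: 10.65
tool_pos: [0.4478, -0.2437, 0.1887]
orientation: [180.0, 0.0, -169.4]
force: [0.3, -0.1, -0.1]
opening: 0.0003
gripper_force: 0.0
```

Request:
step_arm:
  moves:
    - [[-0.2,-0.6,-2,0,0],[0,0,-2.5,0,0],[0,0,-2.5,0,0],[0,0,-2.5,0,0],[0,0,-1.5,0,0],[0,0,-0.8,0,0],[0,0,-0.3,0,0],[0,0,0,0,0],[0,0,0,0,0]]

```text
clock: 11.55
tool_pos: [0.4462, -0.2504, 0.0684]
orientation: [-180.0, 0.1, -169.4]
force: [0.6, -0.9, -0.5]
opening: 0.0006
gripper_force: 0.0
```

```bash
python3 - <<'E'
from plant import ctrl, viewer
import cv2
o=ctrl.get_obs();print(o["tool_pos"],o["force"]); p,d=viewer.snapshot("wrist"); cv2.imwrite("pics/w2.png",p)
E
```

```text
[ 0.44621359 -0.2504031   0.06836988] [ 0.58506588 -0.94748835 -0.54910073]
```

View pics/w2.png

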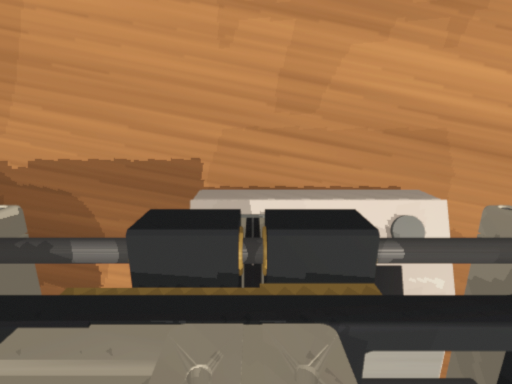

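The fingers are over the hidden zero key, and the power key at (407,228) is well clear. Now I feel downward.

Request:
step_arm:
  moves:
    - [[0,0,-0.2,0,0],[0,0,-0.2,0,0],[0,0,-0.2,0,0],[0,0,-0.1,0,0],[0,0,-0.1,0,0],[0,0,0,0,0],[0,0,0,0,0]]

```text
clock: 12.3
tool_pos: [0.4455, -0.2505, 0.0595]
orientation: [180.0, -0.0, -169.4]
force: [-0.5, 0.3, -0.3]
opening: 0.0005
gripper_force: 0.0
```

Request:
step_arm:
  moves:
    - [[0,0,-0.1,0,0],[0,0,-0.1,0,0],[0,0,0,0,0],[0,0,0,0,0]]

```text
clock: 12.7
tool_pos: [0.4455, -0.2504, 0.0575]
orientation: [180.0, -0.0, -169.4]
force: [-0.0, 0.4, -0.0]
opening: 0.0005
gripper_force: 0.0
```

Request:
step_arm:
  moves:
    - [[0,0,-0.1,0,0],[0,0,0,0,0],[0,0,0,0,0]]

```text
clock: 13.0
tool_pos: [0.4454, -0.2504, 0.0565]
orientation: [180.0, -0.0, -169.4]
force: [0.8, -0.4, 1.3]
opening: 0.0006
gripper_force: 0.0
```

Request:
step_arm:
  moves:
    - [[0,0,-0.05,0,0],[0,0,0,0,0],[0,0,0,0,0]]

```text
clock: 13.3
tool_pos: [0.4455, -0.2504, 0.056]
orientation: [180.0, -0.0, -169.4]
force: [-0.1, 0.8, 0.1]
opening: 0.0002
gripper_force: 0.0
```

Request:
step_arm:
  moves:
    - [[0,0,-0.05,0,0],[0,0,0,0,0],[0,0,0,0,0]]

```text
clock: 13.6
tool_pos: [0.4455, -0.2504, 0.0555]
orientation: [180.0, -0.0, -169.4]
force: [0.2, 0.2, 0.2]
opening: 0.0005
gripper_force: 0.0
```

Request:
step_arm:
  moves:
    - [[0,0,-0.05,0,0],[0,0,-0.05,0,0],[0,0,0,0,0],[0,0,0,0,0]]

```text
clock: 14.0
tool_pos: [0.4455, -0.2505, 0.0545]
orientation: [-180.0, -0.0, -169.4]
force: [-0.3, 0.3, -0.2]
opening: 0.0007
gripper_force: 0.0
```

Request:
step_arm:
  moves:
    - [[0,0,-0.05,0,0],[0,0,0,0,0],[0,0,0,0,0]]

```text
clock: 14.3
tool_pos: [0.4456, -0.2505, 0.0541]
orientation: [-180.0, 0.0, -169.4]
force: [-0.6, -0.1, 0.9]
opening: 0.0003
gripper_force: 0.3
```

Request:
step_arm:
  moves:
    - [[0,0,-0.05,0,0],[0,0,0,0,0],[0,0,0,0,0]]

```text
clock: 14.6
tool_pos: [0.4457, -0.2505, 0.0538]
orientation: [-180.0, 0.0, -169.4]
force: [-0.6, 0.5, 3.7]
opening: 0.0003
gripper_force: 1.7
```

Request:
step_arm:
  moves:
    - [[0,0,-0.05,0,0],[0,0,0,0,0],[0,0,0,0,0]]

```text
clock: 14.9
tool_pos: [0.4458, -0.2505, 0.0532]
orientation: [-180.0, 0.0, -169.4]
force: [0.3, 1.6, 5.4]
opening: 0.0006
gripper_force: 2.3
```

Contact, and the key is yielding from about z = 0.0537.

Request:
step_arm:
  moves:
    - [[0,0,-0.05,0,0],[0,0,-0.05,0,0],[0,0,0,0,0],[0,0,0,0,0]]

```text
clock: 15.3
tool_pos: [0.4461, -0.2505, 0.0524]
orientation: [-180.0, 0.1, -169.4]
force: [0.2, 1.3, 5.8]
opening: 0.0003
gripper_force: 2.9
```

Request:
step_arm:
  moves:
    - [[0,0,-0.05,0,0],[0,0,0,0,0],[0,0,0,0,0]]

```text
clock: 15.6
tool_pos: [0.4462, -0.2505, 0.052]
orientation: [-180.0, 0.1, -169.4]
force: [0.0, 2.2, 7.5]
opening: 0.0006
gripper_force: 3.2
```

Request:
step_arm:
  moves:
    - [[0,0,-0.05,0,0],[0,0,0,0,0],[0,0,0,0,0]]

```text
clock: 15.9
tool_pos: [0.4463, -0.2505, 0.0516]
orientation: [-180.0, 0.1, -169.4]
force: [0.5, 1.5, 8.4]
opening: 0.0005
gripper_force: 3.5
```

Request:
step_arm:
  moves:
    - [[0,0,-0.03,0,0],[0,0,0,0,0],[0,0,0,0,0]]

```text
clock: 16.2
tool_pos: [0.4464, -0.2505, 0.0514]
orientation: [-180.0, 0.1, -169.4]
force: [-0.2, 2.0, 7.9]
opening: 0.0003
gripper_force: 3.7
```

About 2.1 mm down at roughly 8 N, so past the switching point. I'll hold for 1 s, then lift away.

Request:
step_arm:
  moves:
    - [[0,0,0,0,0],[0,0,0,0,0],[0,0,0,0,0],[0,0,0,0,0],[0,0,0,0,0],[0,0,0,0,0],[0,0,0,0,0],[0,0,0,0,0],[0,0,0,0,0],[0,0,0,0,0]]

```text
clock: 17.2
tool_pos: [0.4465, -0.2505, 0.0514]
orientation: [-180.0, 0.1, -169.4]
force: [0.7, 2.1, 8.2]
opening: 0.0001
gripper_force: 3.7
```

Request:
step_arm:
  moves:
    - [[0,0,0.1,0,0],[0,0,0.3,0,0],[0,0,1,0,0],[0,0,2,0,0],[0,0,3,0,0],[0,0,3,0,0],[0,0,3,0,0],[0,0,0,0,0],[0,0,0,0,0],[0,0,0,0,0]]

```text
clock: 18.2
tool_pos: [0.4447, -0.2502, 0.174]
orientation: [180.0, -0.1, -169.4]
force: [-0.0, 0.2, -0.1]
opening: -0.0
gripper_force: 0.0
```

```bash
python3 - <<'E'
from plant import ctrl, viewer
from h import *
o=ctrl.get_obs();print(o["tool_pos"],o["force"]); p,d=viewer.snapshot("top"); cv2.imwrite("pics/t4.png",p[90:270,90:390])
_,_,K,eye,Rm=load("top"); W=cloud(d,K,eye,Rm); W[d<=0]=0; v,u=np.indices(d.shape)
m=(u>110)&(u<225)&(v>90)&(v<265)
for b in blobs(m&(W[...,2]>.022)):
    P=W[b]; h=np.percentile(P[:,2],95); t=P[P[:,2]>h-.008]; print("obj",b.sum(),h,(t.min(0)+t.max(0))[:2]/2)
fm=(u>235)&(u<262)&(v>150)&(v<240)&(W[...,2]>.006); print("file",W[fm].min(0),W[fm].max(0))
E
```

```text
[ 0.444703   -0.25023048  0.17404106] [-0.01062561  0.19426883 -0.14183136]
obj 632 0.11484900644295568 [0.61639511 0.2488568 ]
obj 605 0.05249289968615121 [0.61001483 0.1493349 ]
obj 689 0.050249321144863336 [0.51952395 0.24998687]
obj 457 0.04538847021913166 [0.5173365  0.15475885]
obj 635 0.04246679918404374 [0.42653612 0.25250144]
obj 640 0.056631038593420197 [0.42318677 0.15445543]
file [ 0.4140903  -0.00484873  0.0060957 ] [0.60115759 0.02907759 0.60266261]
```

View pics/t4.png

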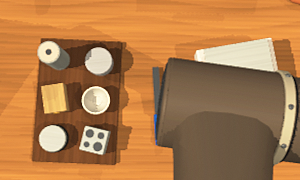

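The flask stands upright on the far-left place (its top at (48,52) in the crop), and the five other things are within 1 mm of where they began. The force normal to the key was about 7.6 N, above the 6.3 N threshold, and the arm is now clear.

```bash
python3 -c "
from plant import close_job
print(close_job())"
```

```text
the job is handed in; nothing more can be done
None
```

The job is handed in, with no verdict returned: the flask stands upright in the board's free place with the other five things within 1 mm of their starts (the arm hid most of the file in the last check), and the zero key was held down for 1 s at about 8 N and let go.

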